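Dock the drilling carrier and crank its lock bolt

TASK

Slide the wide aluminium carrier plate (not the narrow one) along the bench, nose first, into the dock's slot until it is fully home against the end stop, without lifting it. Then turn the dock's hand crank clockwise, two full turns to its stop, so that the lock bolt goes home in the plate's notch. Leave everything else on the bench where it is.

Things in the scene. Friction and masses are not known exactly. Their poses are not given: they have to be found in the camera images.
- carrier: Wide carrier: bare aluminium plate lying on the bench, 110 long (x) x 92 wide (y) x 12 mm, 0.3 kg; too wide to grip: push it. Origin: centre of its underside. +x is its nose, with two corners rounded (10 mm radius); the rear edge at x = -55 mm is square. Each long side has a notch 10 mm deep from x = 2 to 18 mm. A 52 mm brass disc lies on its middle, 3 mm high.
- narrow: The narrow carrier, a bystander that stays where it is: the same kind of aluminium plate, 100 long (x) x 68 wide (y) x 12 mm, with a 36 mm brass disc. Origin: centre of its underside.
- dock: Aluminium dock fixed to the bench. Origin: centre of the slot's mouth, at bench level; +x points into the slot. Slot: x = 0 to the end stop at 80 mm, 96 mm wide (y +-48), 16 mm high, floor = bench. Two lips over |y| = 36 to 70 mm, top at 24 mm, open between. Flared guides, 20 mm high, reach out to x = -27 mm and open to |y| = 60 mm. Gearbox: x 17 to 83, y 70 to 132, 40 mm high.
- home (a point): Where the carrier's origin belongs: x = 25, y = 0, z = 0 mm of the dock, axes as the dock's. There the nose touches the end stop and the rear 30 mm of the plate stay outside the mouth.
- crank_axis (a point): Point on the crank's upright axis, 75 mm above the bench, at x = 55, y = 105 mm of the dock.
- crank_handle (a point): Centre of the crank's upright black handle, a freely spinning round grip of 16 mm diameter, from 55 to 93 mm above the bench (this point 75 mm), 38 mm from the axis. Below it the flat crank arm sweeps at 46 to 53 mm.
- crank (a joint): Crank angle in rad, growing clockwise seen from above; 0 = bolt fully drawn back, 12.57 = two full turns; end stop at 12.9. It starts between 0 and 1.2. At 0 the arm points along the dock's +x. Turning takes about 0.05 N m.
- bolt (a joint): Travel in m of the steel lock bolt (10 mm wide, 8 mm high, centred at dock x = 35 mm) out of the +y rail into the slot; geared to the crank, 1.1 mm per rad: 0 = drawn back 1.5 mm inside the rail, 0.0138 = after two turns, about 8 mm deep in the carrier's notch if the carrier is home.
- oil: Bystander: amber glass jar, 36 mm diameter, 60 mm high, origin at its foot.
- loupe: Bystander: black loupe, 34 mm diameter, 30 mm high, origin at its foot.
- blower: Bystander: black rubber blower bulb, 48 mm diameter, 75 mm high with nozzle, origin at its foot.
- dish: Bystander: small glass dish, 60 mm diameter, 22 mm high, origin at its foot.
- driver: Bystander: grey screwdriver lying on the bench, 130 mm long along its x.
- ringblock: Bystander: round brass block, 56 mm diameter, 30 mm high, origin at its foot.

How it is judged (in metres and radians):
On the way, in this order (a step that is already met when the one before it is completed fails the run):
1. The wide carrier lies home in the slot: within 4 mm along and across, within 0.06 rad, flat on the bench, the bolt still drawn back (travel under 3 mm), for 0.3 s (x of carrier in the frame of dock between 0.021 and 0.029 m and y of carrier in the frame of dock between -0.004 and 0.004 m and angle between the x axis of carrier and the x axis of dock, either way round below 0.06 rad and height (world z) of carrier below 0.004 m and value of joint bolt below 0.003 m), for 0.3 s.
2. After that the crank has passed one full turn (over 7.5 rad) with the carrier still home (x of carrier in the frame of dock between 0.021 and 0.029 m and y of carrier in the frame of dock between -0.004 and 0.004 m and angle between the x axis of carrier and the x axis of dock, either way round below 0.06 rad and height (world z) of carrier below 0.004 m and value of joint crank above 7.5 rad).
At the end, for the whole second after the job is handed in: The wide carrier is home in the dock (within 4 mm along and across, within 0.06 rad, flat on the bench) and at rest, and the crank stands at two turns (over 12.2 rad) with the bolt more than 12.5 mm out, in the notch (x of carrier in the frame of dock between 0.021 and 0.029 m and y of carrier in the frame of dock between -0.004 and 0.004 m and angle between the x axis of carrier and the x axis of dock, either way round below 0.06 rad and height (world z) of carrier below 0.004 m and value of joint crank above 12.2 rad and value of joint bolt above 0.0125 m and linear speed of carrier below 0.01 m/s); the robot touches nothing.
It fails at once if The wide carrier is lifted or tipped: more than 8 mm off the bench or tilted more than 0.12 rad (height (world z) of carrier above 0.008 m or angle between carrier's own z axis and vertical above 0.12 rad).
It fails at once if A bystander is disturbed: the narrow carrier, jar, loupe, blower, dish, screwdriver or brass block moved more than 12 mm (distance of any of narrow, oil, loupe, blower, dish, driver, ringblock from where it was at the start of the episode above 0.012 m).
It also fails if it takes over 72 s, if anything falls off the work surface, if the arm or the gripper's body presses on something with over 40 N, if the wrist force passes 120 N, or if a joint passes its speed limit or range.

ROBOT

A 7-joint arm with a two-finger parallel gripper is mounted at the origin on the work surface. World frame = base frame: x ahead of the robot, y to its left, z up, the work surface at z = 0. Lengths are in m, angles in degrees, forces in N, time in s.
With the tool pointing down it reaches from about 0.425 to 1.025 m from the base axis. Payload 9.4 kg.
Tool frame: the origin (TCP) lies at the very end of the fingers, on their centre line; the grasp point (between the pads) lies 19 mm behind it; z points along the fingers, y is the line along which they close (so a half turn about z gives the same grasp; the last joint's range is limited). The gripper opens to 93 mm and grips with 3 to 60 N. Pads are 15 mm wide; open, the fingers measure 128 mm over their backs; the gripper's body (75 mm by 188 mm) begins 65 mm behind the grasp point.
Start: joints at [-74.754, 34.337, -0.143, 91.639, 0.103, 54.024, -4.572], TCP at [0.244, 0.683, 0.219] pointing down, gripper open.
Joint ranges: [-147.43, 147.43], [-19.82, 112.94], [-74.19, 73.91], [6.32, 146.72], [-59.91, 239.91], [6.04, 106.73], [-150.56, 150.56]. Speed limits (degrees/s): [127.2, 127.2, 172.46, 172.46, 180, 180, 180].

INTERFACE

Orientations are given as a 3x3 rotation matrix whose columns are the frame's x, y, z axes.
In Python, from cell import readout, viewer, order gives the robot as it stands.
- The arm moves only by the tool apply_moves, never from a script. Its argument "moves" is one flat list of numbers, 7 for each row, row after row: the shift along the tool's x, y, z in m, then the turn, a rotation vector about the tool's x, y, z in rad, then the gripper command: -1 is fully open, 1 is shut, values between are in proportion. In form: [x, y, z, wx, wy, wz, fingers, x, y, z, wx, wy, wz, fingers, ...]. A call has 1 to 20 rows; each row is the pose to reach, as a shift and turn from the pose commanded when the call began, along the tool's axes at that moment; what a row does not reach only later rows make up. A row lasts 1/8 s, in which the tool goes at most 62.5 mm and 10.7 degrees, less where a joint would pass 70% of its speed; a pose out of reach is approached as far as the arm can. A call with a gripper value outside its range is refused whole. The fingers move at their own pace and stop on an object; "force" is the grip in N (left out, the last holds). Time passes only in rows, so rows that repeat a pose let the fingers close. It gives the time, the measured TCP pose, the force, the opening and the grip force at its end, in the units of the state.
- readout.state(): the state, without advancing time (a new reading comes with each control period).
- viewer.snapshot(name): name is "scene" or "side" or "wrist"; returns a dict with "pixels" (420x560x3 uint8, red, green, blue), "depth" (420x560 float32, m along the optical axis (not along the pixel's ray), 0 where there is no reading), "mtx" (3x3 intrinsics, pixels), "k1" (the pictures are not rectified: a ray, as slopes to the right and down, at radius r is drawn at 1 + k1 r^2 times it, then the intrinsics apply), "origin" and "attitude" of the camera in the world; the wrist camera has in their place "mount" (4x4, takes a point from camera to tool coordinates, whose origin is the TCP and whose axes are the flange's). Camera axes: x right, y up, looking along -z (the intrinsics and any distortion apply to the point x, -y, -z); pixel columns grow to the right and rows downward; lengths in m; the calibration is good to about 2 mm. A picture is of the moment at which its call begins: read the wrist's pose just before it.
- order.job_done(): hands the job in; it is judged then, once.
The state is a dict: "t": time; "q": joint angles; "joint_velocities": joint speeds; "joint_efforts": joint torques, N m; "tcp_pos": TCP position; "tcp_rot": TCP orientation; "contact_force": force on the tool from outside, world axes, zero at the start; "ft_torque": the same for the moment, N m; "gripper_width": opening from 0.0 (shut) to 1.0 (fully open); "grasp_force": force on a finger pad.
Only numpy, scipy, OpenCV 4.12 (cv2) and the standard library are available. Lean on these libraries where they do the work, as an engineer would, in place of code of your own. Each camera call takes 0.05 s, during which the arm holds its last target. There are 200 camera calls.

## Working session

There is one attempt and no reset: what is moved stays moved. The work goes in short steps, Python scripts to look and compute and a tool call to move; the robot and the scene stay as the last step left them, time stands still between calls to the robot, and variables do not carry over. Pictures are saved under pics/ and viewed, at most 10 in all, crops included, and the job is handed in when it is done.

Besides the shell and the picture viewer there is one more tool, called by a JSON object that holds its "name" and its "arguments". apply_moves: Moves the arm, as the interface text tells. Its arguments: {"type":"object","properties":{"moves":{"type":"array","items":{"type":"number"}},"force":{"type":"number"}},"required":["moves"]}

```bash
mkdir -p pics
cat > h.py <<'E'
import numpy as np, cv2
from cell import readout, viewer, order
def snap(name):
    st=readout.state(); s=viewer.snapshot(name)
    if name=="wrist":
        M=np.array(s["mount"]); T=np.eye(4); T[:3,:3]=st["tcp_rot"]; T[:3,3]=st["tcp_pos"]
        W=T@M
    else:
        W=np.eye(4); W[:3,:3]=s["attitude"]; W[:3,3]=s["origin"]
    s["W"]=W; return s
def rays(s,uv):
    uv=np.asarray(uv,float).reshape(-1,1,2); K=np.array(s["mtx"],float)
    n=cv2.undistortPoints(uv,K,np.array([s["k1"],0,0,0,0],float)).reshape(-1,2)
    d=np.c_[n[:,0],-n[:,1],-np.ones(len(n))]
    return d@s["W"][:3,:3].T
def onplane(s,uv,z):
    d=rays(s,uv); o=s["W"][:3,3]
    return o+d*((z-o[2])/d[:,2])[:,None]
def cloud(s):
    h,w=s["depth"].shape; u,v=np.meshgrid(np.arange(w),np.arange(h))
    d=rays(s,np.c_[u.ravel(),v.ravel()]); 
    return (s["W"][:3,3]+d*s["depth"].reshape(-1,1)).reshape(h,w,3)
def save(s,f): cv2.imwrite("pics/"+f,s["pixels"][:,:,::-1])
def project(s,P):
    P=np.atleast_2d(P); c=(P-s["W"][:3,3])@s["W"][:3,:3]; c=c*[1,-1,-1]
    return cv2.projectPoints(c,np.zeros(3),np.zeros(3),np.array(s["mtx"],float),np.array([s["k1"],0,0,0,0],float))[0].reshape(-1,2)
E
python3 - <<'E'
from h import *
for n in("scene","side"):
    s=snap(n); save(s,n+"0.png"); print(n,s["W"].round(3).tolist(),s["k1"])
a=cv2.imread("pics/scene0.png")
print(readout.state())
E
```

```text
scene [[0.37, -0.569, 0.735, 1.242], [0.929, 0.235, -0.286, -0.354], [-0.01, 0.788, 0.615, 0.659], [0.0, 0.0, 0.0, 1.0]] -0.023725356155513095
side [[0.89, 0.205, -0.407, 0.2], [-0.455, 0.433, -0.778, -0.725], [0.017, 0.878, 0.479, 0.49], [0.0, 0.0, 0.0, 1.0]] -0.08726161873908679
{'t': 0.1, 'q': array([-74.75411796,  34.38033581,  -0.14507549,  91.67609181,
         0.10258315,  54.02266944,  -4.57200409]), 'joint_velocities': array([-0.00086965, -0.05629402,  0.03201009, -0.0519322 , -0.03424887,
        0.0189396 , -0.034433  ]), 'joint_efforts': array([ 5.41286630e-03, -7.66558671e+01,  1.50211036e+00, -2.52933186e+01,
       -5.23469725e-02,  1.36670904e-02,  1.16436750e-04]), 'tcp_pos': array([0.24355735, 0.6824088 , 0.21784299]), 'tcp_rot': array([[-9.41836099e-01,  3.36072383e-01, -3.41219145e-04],
       [ 3.36072532e-01,  9.41835161e-01, -1.33547619e-03],
       [-1.27444478e-04, -1.37247407e-03, -9.99999050e-01]]), 'contact_force': array([-0.26228502, -0.76373535,  0.30125787]), 'ft_torque': array([-0.02604285, -0.03766951,  0.03819126]), 'grasp_force': 0.0, 'gripper_width': 1.000076695288417}
```

View pics/scene0.png

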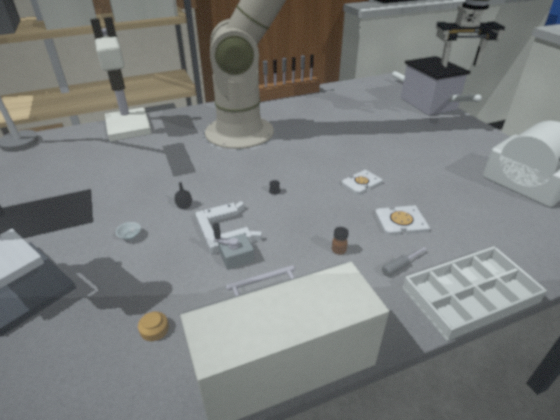

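View pics/side0.png

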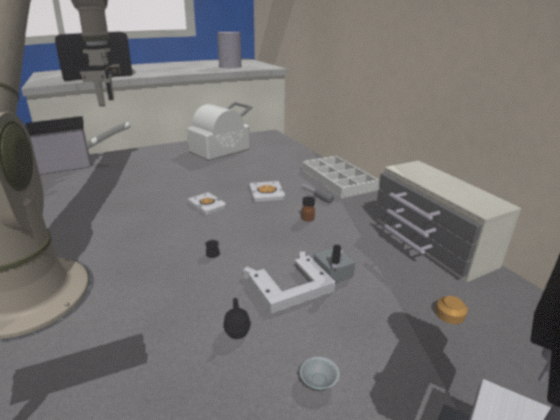

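The scene view shows the wide carrier (402,218), narrow carrier (362,181), dock (228,228) with its black handle (217,231), jar (340,240), loupe (275,187), blower (183,198), dish (128,232), driver (405,261) and brass block (153,325). In the side view the dock opens away from the camera, with the gearbox at (335,262).

Run:
```python
from h import *
for n,seeds in (("scene",dict(wide=(402,218),narrow=(362,181))),("side",dict(wide=(266,191),narrow=(207,203)))):
    s=snap(n); px=s["pixels"]; hsv=cv2.cvtColor(px,cv2.COLOR_RGB2HSV); C=cloud(s); dep=s["depth"]>0
    for k,(u,v) in seeds.items():
        R=30; sub=np.zeros(px.shape[:2],bool); sub[v-R:v+R,u-R:u+R]=1
        br=sub&(hsv[...,1]>110)&(hsv[...,2]>60)
        nn,l,st,ce=cv2.connectedComponentsWithStats(br.astype(np.uint8)); i=l[v,u] or 1
        m=(sub&((hsv[...,2]>165)|(l==i))).astype(np.uint8)
        _,l2,st2,_=cv2.connectedComponentsWithStats(m); m=(l2==l2[v,u]).astype(np.uint8)
        cn=max(cv2.findContours(m,0,2)[0],key=cv2.contourArea)
        P=onplane(s,cn.reshape(-1,2),.012)[:,:2].astype(np.float32)
        r=cv2.minAreaRect(P*1000)
        print(n,k,"disc",onplane(s,[ce[i]],.015).round(3),st[i][4],"rect",r)
    # height map of dock region
    z=C[...,2]; 
    for lo,hi in((.018,.03),(.034,.046),(.085,.1)):
        m=dep&(z>lo)&(z<hi)
        nn,l,st,ce=cv2.connectedComponentsWithStats(m.astype(np.uint8))
        for i in range(1,nn):
            if st[i][4]>25:
                q=C[l==i]; c=q.mean(0)
                if 0.2<c[0]<1.1 and abs(c[1])<.8: print(n,lo,hi,ce[i].round(),st[i][4],q.mean(0).round(3),q.min(0).round(3),q.max(0).round(3))
```

```text
Traceback (most recent call last):
IndexError: index 1 is out of bounds for axis 0 with size 1
```

```bash
cat > m.py <<'E'
from h import *
out=[]
for n,seeds in (("scene",dict(wide=(402,218),narrow=(362,181))),("side",dict(wide=(266,189),narrow=(207,201)))):
    s=snap(n); px=s["pixels"]; hsv=cv2.cvtColor(px,cv2.COLOR_RGB2HSV); C=cloud(s); dep=s["depth"]>0
    for k,(u,v) in seeds.items():
        R=30; sub=np.zeros(px.shape[:2],bool); sub[v-R:v+R,u-R:u+R]=1
        br=sub&(hsv[...,1]>80)&(hsv[...,0]<30)
        nn,l,st,ce=cv2.connectedComponentsWithStats(br.astype(np.uint8)); i=1+np.argmax(st[1:,4]) if nn>1 else 0
        m=(sub&((hsv[...,2]>150)|(l==i))).astype(np.uint8)
        _,l2,st2,_=cv2.connectedComponentsWithStats(m); m=(l2==1+np.argmax(st2[1:,4])).astype(np.uint8)
        cn=max(cv2.findContours(m,0,2)[0],key=cv2.contourArea)
        P=onplane(s,cn.reshape(-1,2),.012)[:,:2].astype(np.float32)
        print(n,k,hsv[v,u],"disc",onplane(s,[ce[i]],.015).round(3),st[i][4],"rect",cv2.minAreaRect(P*1000))
    z=C[...,2]
    for lo,hi in((.018,.03),(.034,.046),(.08,.1)):
        m=dep&(z>lo)&(z<hi)
        nn,l,st,ce=cv2.connectedComponentsWithStats(m.astype(np.uint8))
        for i in range(1,nn):
            if st[i][4]>25:
                q=C[l==i]; c=q.mean(0)
                if 0.2<c[0]<1.1 and abs(c[1])<.6: print(n,lo,ce[i].round(),st[i][4],c.round(3),q.min(0).round(3),q.max(0).round(3))
    # ortho at z=.024: rows = -x, cols = -y
    X,Y=np.meshgrid(1.0-np.arange(600)*.001, .4-np.arange(800)*.001,indexing="ij")
    uv=project(s,np.c_[X.ravel(),Y.ravel(),np.full(X.size,.024)]).reshape(600,800,2).astype(np.float32)
    o=cv2.remap(px,uv,None,cv2.INTER_CUBIC); cv2.imwrite(f"pics/o_{n}.png",o[:,:,::-1])
E
python3 m.py
```

```text
scene wide [ 20 102 187] disc [[0.628 0.225 0.015]] 178 rect ((621.2554321289062, 229.41043090820312), (143.87631225585938, 249.97821044921875), 57.545169830322266)
scene narrow [ 20  97 177] disc [[0.442 0.223 0.015]] 43 rect ((423.6007080078125, 231.19322204589844), (171.946533203125, 333.8953857421875), 55.469669342041016)
scene 0.018 [521. 187.] 307 [0.649 0.597 0.024] [0.541 0.566 0.018] [0.733 0.654 0.03 ]
scene 0.018 [274. 185.] 65 [ 0.385 -0.021  0.026] [ 0.366 -0.034  0.018] [ 0.399 -0.005  0.03 ]
scene 0.018 [183. 202.] 79 [ 0.364 -0.269  0.024] [ 0.344 -0.29   0.018] [ 0.374 -0.245  0.03 ]
scene 0.018 [217. 226.] 811 [ 0.49  -0.211  0.023] [ 0.415 -0.251  0.018] [ 0.622 -0.123  0.03 ]
scene 0.018 [127. 230.] 108 [ 0.42  -0.418  0.021] [ 0.39  -0.444  0.018] [ 0.451 -0.389  0.025]
scene 0.018 [240. 233.] 202 [ 0.538 -0.168  0.023] [ 0.523 -0.214  0.018] [ 0.558 -0.123  0.026]
scene 0.018 [339. 246.] 66 [0.668 0.024 0.025] [0.648 0.014 0.018] [0.676 0.046 0.03 ]
scene 0.018 [510. 269.] 360 [0.87  0.328 0.024] [0.812 0.282 0.018] [0.941 0.338 0.03 ]
scene 0.018 [396. 263.] 24
[... 3355 characters left out ...]
9  -0.445  0.018] [ 0.448 -0.387  0.026]
side 0.018 [452. 414.] 301 [ 0.545 -0.56   0.021] [ 0.524 -0.576  0.018] [ 0.564 -0.542  0.024]
side 0.034 [308. 208.] 53 [0.65  0.024 0.039] [0.641 0.017 0.034] [0.665 0.042 0.045]
side 0.034 [428. 243.] 886 [ 0.809 -0.238  0.04 ] [ 0.766 -0.35   0.034] [ 0.938 -0.055  0.046]
side 0.034 [333. 260.] 451 [ 0.58  -0.201  0.04 ] [ 0.555 -0.23   0.034] [ 0.618 -0.161  0.045]
side 0.034 [236. 319.] 261 [ 0.343 -0.276  0.041] [ 0.326 -0.288  0.034] [ 0.366 -0.25   0.046]
side 0.08 [441. 227.] 1253 [ 0.817 -0.255  0.088] [ 0.765 -0.351  0.08 ] [ 0.938 -0.053  0.1  ]
side 0.08 [336. 249.] 79 [ 0.564 -0.232  0.09 ] [ 0.558 -0.237  0.08 ] [ 0.574 -0.222  0.096]
```

View pics/o_scene.png

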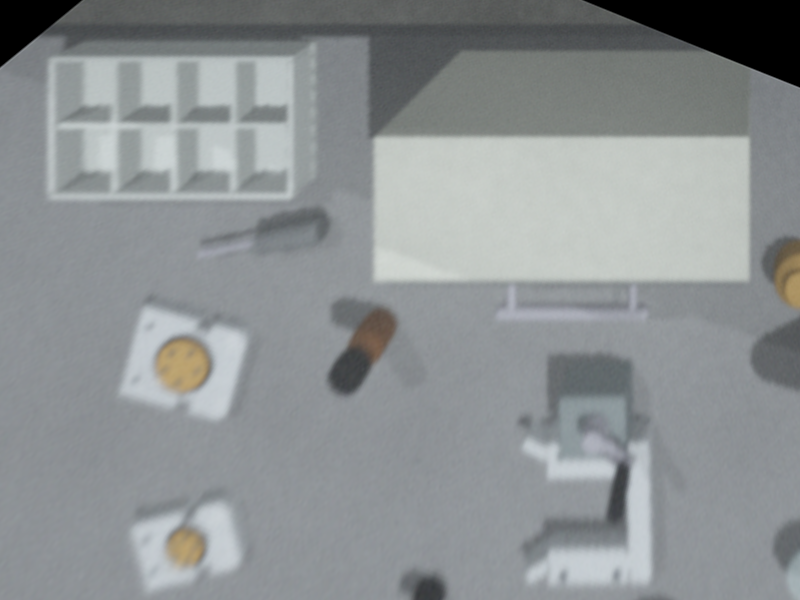

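Run:
```python
from h import *
A={"dock":[],"gear":[],"lip":[],"wide":[],"handle":[]}
for n in("scene","side"):
    s=snap(n); C=cloud(s)[s["depth"]>0]; x,y,z=C.T
    def rect(m): return [np.round(v,1) for v in cv2.minAreaRect((C[m][:,:2]*1000).astype(np.float32))]
    reg=(x>.38)&(x<.66)&(y>-.29)&(y<-.08)
    print(n,"gear",rect(reg&(z>.037)&(z<.043)))
    print(n,"lip",rect(reg&(z>.0225)&(z<.0255)))
    print(n,"guide+lip",rect(reg&(z>.017)&(z<.0255)&(x<.57)))
    w=(x>.54)&(x<.72)&(y>.14)&(y<.32)
    for lo in(.006,.008,.010): print(n,"wide",rect(w&(z>lo)&(z<.0135)))
    d=w&(z>.0138)&(z<.02); print("disc",np.median(C[d],0),rect(d))
    hd=reg&(z>.06)&(z<.1); print("handle",C[hd].mean(0).round(4),rect(hd), C[hd][:,2].max())
```

```text
scene gear [array([ 588.8, -196.6]), array([63. , 65.2]), np.float64(1.0)]
scene lip [array([ 519.2, -198.6]), array([204.1, 102. ]), np.float64(1.1)]
scene guide+lip [array([ 491.5, -186.1]), array([153.7, 128. ]), np.float64(1.3)]
scene wide [array([626.6, 227.2]), array([112.5,  96.9]), np.float64(75.2)]
scene wide [array([626.6, 227.2]), array([112.5,  96.9]), np.float64(75.2)]
scene wide [array([627.2, 227.2]), array([112.3,  95.7]), np.float64(75.3)]
disc [0.62988309 0.22740604 0.01482689] [array([641.3, 221.4]), array([87.9, 91.8]), np.float64(14.5)]
handle [ 0.5722 -0.2308  0.0799] [array([ 569.4, -230.6]), array([15.6, 15.5]), np.float64(44.6)] 0.09368326756335499
side gear [array([ 586.3, -195.7]), array([69.3, 62.8]), np.float64(89.6)]
side lip [array([ 510.8, -190.2]), array([201.6, 125.4]), np.float64(7.6)]
side guide+lip [array([ 491. , -185.7]), array([154.4, 130.7]), np.float64(1.8)]
side wide [array([624.2, 227.1]), array([117.6,  92.6]), np.float64(75.3)]
side wide [array([624.2, 227.1]), array([117.6,  92.6]), np.float64(75.3)]
side wide [array([624.2, 227.1]), array([117.6,  92.6]), np.float64(75.3)]
disc [0.62007866 0.22579083 0.01486654] [array([623.7, 225.6]), array([113.7,  91.8]), np.float64(75.0)]
handle [ 0.5639 -0.2327  0.0811] [array([ 565.8, -229.6]), array([16.2, 15.2]), np.float64(84.3)] 0.09613565969090443
```

The ortho view shows the wide carrier's rounded nose corners at (248,330) and (225,418), so the nose faces −y. The slot mouth opens towards +y (left) at about (545,510), with the gearbox on the +x side.

```bash
cat > nav.py <<'E'
from h import *
from scipy.spatial.transform import Rotation as Rn
def rows(targets, fingers, tilt_fix=True):
    """targets: list of (x,y,z,heading_deg of tool x); prints rows rel. to present pose"""
    st=readout.state(); R=np.array(st["tcp_rot"]); p=np.array(st["tcp_pos"]); out=[]
    for x,y,z,h in targets:
        a=np.radians(h); D=np.array([[np.cos(a),np.sin(a),0],[np.sin(a),-np.cos(a),0],[0,0,-1]])
        d=R.T@(np.array([x,y,z])-p); w=Rn.from_matrix(R.T@D).as_rotvec()
        out.append([round(float(v),3) for v in [*d,*w]]+[fingers])
    print("pose",p.round(4),"heading",np.degrees(np.arctan2(R[1,0],R[0,0])).round(2))
    print(str([v for r in out for v in r]).replace(" ",""))
def interp(a,b,n): return [tuple(np.array(a)+(np.array(b)-np.array(a))*k/n) for k in range(1,n+1)]
E
python3 - <<'E'
from nav import *
from scipy.optimize import fsolve
P0=np.array([.6255,.227]);t0=np.radians(-104.7);A=np.array([.484,-.058]);t1=np.radians(-88.9)
def path(R,al,L,n=200):
    th=np.r_[np.linspace(t0,al,n)]; 
    def arc(p,a,b):
        s=np.sign(b-a)*R; t=np.linspace(a,b,40); return np.c_[p[0]+s*(np.sin(t)-np.sin(a)),p[1]-s*(np.cos(t)-np.cos(a)),t]
    a1=arc(P0,t0,al); q=a1[-1,:2]+L*np.array([np.cos(al),np.sin(al)]); a2=arc(q,al,t1)
    return np.vstack([a1,a2])
for R in(.12,.15,.2,.25):
    f=lambda v:path(R,*v)[-1,:2]-A
    v,_,ok,_=fsolve(f,[np.radians(-125),.1],full_output=1); print(R,np.degrees(v[0]),v[1],ok)
rows(interp((.244,.682,.219,160),(.40,.45,.20,110),5)+interp((.40,.45,.20,110),(.652,.327,.10,75.3),5),-.1)
E
```

```text
0.12 -120.39645075092426 0.22226315955065495 1
0.15 -122.03010966905198 0.1899981304138107 1
0.2 -126.53243919272899 0.11673758014516288 1
0.25 -134.45413002200857 -1.647309349147154e-05 5
pose [0.2437 0.6827 0.2184] heading 160.36
[-0.046,-0.034,0.003,-0.0,0.0,0.181,-0.1,-0.09,-0.067,0.007,-0.0,0.0,0.355,-0.1,-0.135,-0.1,0.011,-0.0,0.0,0.53,-0.1,-0.18,-0.133,0.015,-0.0,0.0,0.704,-0.1,-0.225,-0.167,0.018,-0.0,0.0,0.879,-0.1,-0.281,-0.173,0.038,-0.0,0.0,1.0,-0.1,-0.337,-0.179,0.059,-0.0,0.0,1.121,-0.1,-0.393,-0.185,0.079,-0.0,0.0,1.242,-0.1,-0.448,-0.191,0.099,-0.0,0.0,1.363,-0.1,-0.504,-0.198,0.119,-0.0,0.0,1.485,-0.1]
```

{"name": "apply_moves", "arguments": {"moves": [-0.046,-0.034,0.003,0,0,0.175,-0.1,-0.09,-0.067,0.007,0,0,0.35,-0.1,-0.135,-0.1,0.011,0,0,0.525,-0.1,-0.18,-0.133,0.015,0,0,0.7,-0.1,-0.225,-0.167,0.018,0,0,0.875,-0.1,-0.281,-0.173,0.038,0,0,1.0,-0.1,-0.337,-0.179,0.059,0,0,1.12,-0.1,-0.393,-0.185,0.079,0,0,1.24,-0.1,-0.448,-0.191,0.099,0,0,1.36,-0.1,-0.504,-0.198,0.119,0,0,1.484,-0.1,-0.504,-0.198,0.119,0,0,1.484,-0.1,-0.504,-0.198,0.119,0,0,1.484,-0.1]}}

```text
t: 1.85
tcp_pos: [0.6513, 0.3272, 0.0993]
tcp_rot: [[0.252, 0.968, -0.001], [0.968, -0.252, 0.0], [-0.0, -0.001, -1.0]]
contact_force: [0.3, 0.4, -0.9]
gripper_width: 0.547
grasp_force: 0.0
```

Run:
```python
from nav import *
s=snap("wrist"); save(s,"w1.png"); C=cloud(s)[s["depth"]>0]; x,y,z=C.T
m=(z>.006)&(z<.0135)&(x>.54)&(x<.72)&(y>.14)&(y<.30); print(m.sum(), cv2.minAreaRect((C[m][:,:2]*1000).astype(np.float32)))
st=readout.state(); print(st["q"].round(1),st["contact_force"],st["gripper_width"])
rows([(.652,.327,.006,75.3)],-.1)
```

```text
6935 ((628.267333984375, 232.1042938232422), (101.74431610107422, 92.2597885131836), 74.98179626464844)
[-42.8  43.2  19.6  97.1 -19.6  43.2 -28.3] [0.49465373 0.33800902 0.32368594] 0.5497295002290968
pose [0.6508 0.3281 0.0997] heading 75.44
[-0.001,0.002,0.094,-0.001,-0.001,0.002,-0.1]
```

View pics/w1.png

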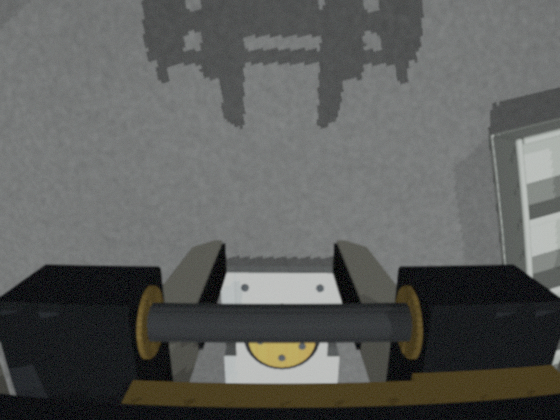

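The wrist view shows the plate centred between the fingers, with its rear edge at row 272 and the disc at (282,340). The tool is lined up behind the rear edge.

{"name": "apply_moves", "arguments": {"moves": [-0.001,0.002,0.045,0,0,0,-0.1,-0.001,0.002,0.08,0,0,0,-0.1,-0.001,0.002,0.094,0,0,0,-0.1,-0.02,0.002,0.094,0,0,0,-0.1,-0.03,0.002,0.094,0,0,0,-0.1,-0.03,0.002,0.094,0,0,0,-0.1]}}

```text
t: 2.65
tcp_pos: [0.647, 0.2958, 0.0074]
tcp_rot: [[0.255, 0.967, 0.002], [0.967, -0.255, 0.0], [0.001, 0.002, -1.0]]
contact_force: [-0.3, 0.0, 0.2]
gripper_width: 0.55
grasp_force: 0.0
```

```bash
cat > path.py <<'E'
from nav import *
from scipy.optimize import fsolve
def plan(P0,t0,A,t1,R,al0,L0):
    def pts(al,L):
        def arc(p,a,b):
            s=np.sign(b-a)*R; t=np.linspace(a,b,60); return np.c_[p[0]+s*(np.sin(t)-np.sin(a)),p[1]-s*(np.cos(t)-np.cos(a)),t]
        a1=arc(P0,t0,al); h=np.array([np.cos(al),np.sin(al)]); l=np.linspace(0,L,60)[:,None]
        mid=np.c_[a1[-1,:2]+l*h,np.full(60,al)]; return np.vstack([a1,mid,arc(mid[-1,:2],al,t1)])
    v=fsolve(lambda v:pts(*v)[-1,:2]-A,[al0,L0]); print("alpha,L",np.degrees(v[0]),v[1])
    return pts(*v)
def resample(p,step):
    s=np.r_[0,np.cumsum(np.linalg.norm(np.diff(p[:,:2],axis=0),axis=1))]; n=int(np.ceil(s[-1]/step))
    q=np.linspace(0,s[-1],n+1)[1:]; return np.c_[[np.interp(q,s,p[:,i]) for i in range(3)]].T
def tool(p,off,z): return [(x-off*np.cos(t),y-off*np.sin(t),z,np.degrees(t)+180) for x,y,t in p]
E
python3 - <<'E'
from path import *
p=plan(np.array([.6255,.227]),np.radians(-104.7),np.array([.484,-.058]),np.radians(-88.9),.15,-2.13,.19)
q=resample(p,.012); print(len(q)); 
q=q[:18]; print(q[-1]); rows(tool(q,.063,.006),-.1); print(readout.state()["contact_force"])
E
```

```text
alpha,L -122.03010966905082 0.1899981304138165
27
[ 0.51775014  0.04192667 -2.1298272 ]
pose [0.647  0.2958 0.0074] heading 75.22
[-0.021,0.001,0.001,0.002,-0.001,0.078,-0.1,-0.034,0.005,0.001,0.002,-0.001,0.158,-0.1,-0.046,0.007,0.001,0.001,-0.001,0.237,-0.1,-0.059,0.008,0.001,0.001,-0.001,0.301,-0.1,-0.07,0.005,0.001,0.001,-0.001,0.301,-0.1,-0.082,0.001,0.001,0.001,-0.001,0.301,-0.1,-0.093,-0.003,0.001,0.001,-0.001,0.301,-0.1,-0.104,-0.006,0.001,0.001,-0.001,0.301,-0.1,-0.116,-0.01,0.001,0.001,-0.001,0.301,-0.1,-0.127,-0.013,0.001,0.001,-0.001,0.301,-0.1,-0.139,-0.017,0.001,0.001,-0.001,0.301,-0.1,-0.15,-0.02,0.001,0.001,-0.001,0.301,-0.1,-0.161,-0.024,0.001,0.001,-0.001,0.301,-0.1,-0.173,-0.027,0.001,0.001,-0.001,0.301,-0.1,-0.184,-0.031,0.001,0.001,-0.001,0.301,-0.1,-0.196,-0.034,0.001,0.001,-0.001,0.301,-0.1,-0.207,-0.038,0.001,0.001,-0.001,0.301,-0.1,-0.218,-0.041,0.001,0.001,-0.001,0.301,-0.1]
[-0.27880218  0.01536158  0.19252269]
```

{"name": "apply_moves", "arguments": {"moves": [-0.008,0,0.001,0,0,0,-0.1,-0.013,0,0.001,0,0,0.02,-0.1,-0.021,0.001,0.001,0,0,0.078,-0.1,-0.034,0.005,0.001,0,0,0.158,-0.1,-0.046,0.007,0.001,0,0,0.237,-0.1,-0.059,0.008,0.001,0,0,0.3,-0.1,-0.07,0.005,0.001,0,0,0.3,-0.1,-0.082,0.001,0.001,0,0,0.3,-0.1,-0.093,-0.003,0.001,0,0,0.3,-0.1,-0.104,-0.006,0.001,0,0,0.3,-0.1,-0.116,-0.01,0.001,0,0,0.3,-0.1,-0.127,-0.013,0.001,0,0,0.3,-0.1,-0.139,-0.017,0.001,0,0,0.3,-0.1,-0.15,-0.02,0.001,0,0,0.3,-0.1,-0.161,-0.024,0.001,0,0,0.3,-0.1,-0.173,-0.027,0.001,0,0,0.3,-0.1]}}

```text
t: 4.65
tcp_pos: [0.5766, 0.1372, 0.0051]
tcp_rot: [[0.528, 0.849, 0.001], [0.849, -0.528, 0.001], [0.002, 0.001, -1.0]]
contact_force: [2.5, 4.8, 4.0]
gripper_width: 0.55
grasp_force: 2.7
```

```bash
cat > meas.py <<'E'
from path import *
def plate(cx,cy,names=("scene","side"),f=None):
    for n in names:
        s=snap(n); C=cloud(s); x,y,z=C[...,0],C[...,1],C[...,2]
        top=(s["depth"]>0)&(z>.009)&(z<.0165)&(np.hypot(x-cx,y-cy)<.08)
        hsv=cv2.cvtColor(s["pixels"],cv2.COLOR_RGB2HSV)
        dm=top&(hsv[...,1]>85)&(hsv[...,0]<30)
        print(n,[np.round(v,1) for v in cv2.minAreaRect((C[top][:,:2]*1000).astype(np.float32))],"disc",dm.sum(),C[dm].mean(0).round(4) if dm.any() else None)
        if f: cv2.imwrite("pics/%s_%s.png"%(f,n),s["pixels"][:,:,::-1])
E
python3 - <<'E'
from meas import *
st=readout.state(); print(st["tcp_pos"],st["contact_force"])
h=np.radians(58+180); plate(*(st["tcp_pos"][:2]+.063*np.array([np.cos(h),np.sin(h)])),f="p1")
E
```

```text
[0.57655894 0.1371925  0.00506141] [2.50697644 4.78995071 4.01612848]
scene [array([547.3,  89.5]), array([127.1,  95.6]), np.float64(58.3)] disc 152 [0.5417 0.0824 0.0143]
side [array([542.4,  88.3]), array([129.4,  92.9]), np.float64(57.9)] disc 44 [0.5366 0.0776 0.0157]
```

View pics/p1_scene.png

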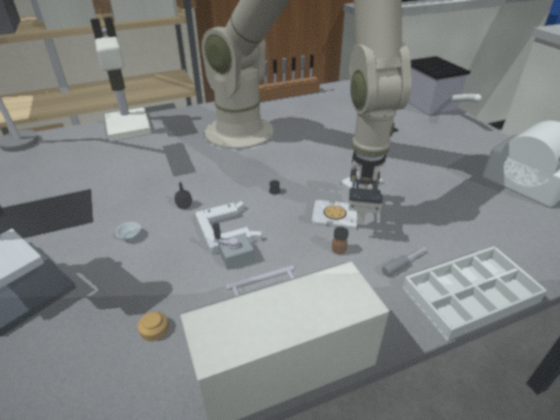

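The plate has followed the push: its disc is at (335,212) in the scene view and the jar at (340,240) is untouched. Replanning from the measured pose.

Run:
```python
from path import *
st=readout.state(); R=st["tcp_rot"]; th=np.arctan2(R[1,0],R[0,0])-np.pi; h=np.array([np.cos(th),np.sin(th)])
P=st["tcp_pos"][:2]+.066*h; print(P)
for Rr in (.12,.15):
    p=plan(P,th,np.array([.484,-.060]),np.radians(-88.9),Rr,-2.13,.08)
q=resample(p,.012); print(len(q),q[-1])
rows(tool(q,.066,.006),-.1)
```

```text
[0.54035452 0.07923514]
alpha,L -117.4808459800751 0.08272756710642797
alpha,L -120.57024202308556 0.06612318896807066
13 [ 0.484      -0.06       -1.55159771]
pose [0.5753 0.1352 0.0048] heading 58.03
[-0.012,-0.001,-0.001,-0.0,0.001,-0.024,-0.1,-0.024,-0.001,-0.001,-0.0,0.001,-0.024,-0.1,-0.035,-0.001,-0.001,-0.0,0.001,-0.024,-0.1,-0.047,-0.001,-0.001,-0.0,0.001,-0.024,-0.1,-0.059,-0.0,-0.001,-0.0,0.001,-0.024,-0.1,-0.07,-0.0,-0.001,-0.0,0.001,-0.029,-0.1,-0.083,-0.005,-0.001,-0.001,0.001,-0.107,-0.1,-0.095,-0.008,-0.001,-0.001,0.001,-0.186,-0.1,-0.108,-0.01,-0.001,-0.001,0.001,-0.264,-0.1,-0.12,-0.012,-0.001,-0.001,0.001,-0.342,-0.1,-0.133,-0.012,-0.001,-0.001,0.001,-0.421,-0.1,-0.146,-0.012,-0.001,-0.001,0.001,-0.499,-0.1,-0.159,-0.01,-0.001,-0.001,0.001,-0.577,-0.1]
```

{"name": "apply_moves", "arguments": {"moves": [-0.012,-0.001,0,0,0,-0.024,-0.1,-0.024,-0.001,0,0,0,-0.024,-0.1,-0.035,-0.001,0,0,0,-0.024,-0.1,-0.047,-0.001,0,0,0,-0.024,-0.1,-0.059,0,0,0,0,-0.024,-0.1,-0.07,0,0,0,0,-0.029,-0.1,-0.083,-0.005,0,0,0,-0.107,-0.1,-0.095,-0.008,0,0,0,-0.186,-0.1,-0.108,-0.01,0,0,0,-0.264,-0.1,-0.12,-0.012,0,0,0,-0.342,-0.1,-0.133,-0.012,0,0,0,-0.421,-0.1,-0.146,-0.012,0,0,0,-0.499,-0.1,-0.159,-0.01,0,0,0,-0.577,-0.1,-0.159,-0.01,0,0,0,-0.577,-0.1]}}

```text
t: 6.5
tcp_pos: [0.4823, 0.0055, 0.0045]
tcp_rot: [[-0.019, 1.0, -0.002], [1.0, 0.019, -0.001], [-0.001, -0.002, -1.0]]
contact_force: [0.1, 0.1, 0.1]
gripper_width: 0.549
grasp_force: 0.0
```

Run:
```python
from meas import *
st=readout.state(); R=st["tcp_rot"]; print(st["tcp_pos"],np.degrees(np.arctan2(R[1,0],R[0,0])),st["contact_force"])
plate(.484,-.06,f="p2")
for n in("scene","side"):
    s=snap(n); o=cv2.imread(f"pics/p2_{n}.png")[150:320,160:420]; cv2.imwrite(f"pics/c2_{n}.png",cv2.resize(o,None,fx=3,fy=3,interpolation=2)[:600])
```

```text
[0.48226698 0.0054625  0.00450278] 91.06539027732552 [0.1249843  0.07108471 0.12218563]
scene [array([482.3, -50.5]), array([ 96. , 130.3]), np.float64(1.7)] disc 144 [ 0.4839 -0.06    0.0144]
side [array([480.8, -50.6]), array([ 93.8, 131.2]), np.float64(2.2)] disc 89 [ 0.48   -0.0664  0.0157]
```

View pics/c2_side.png

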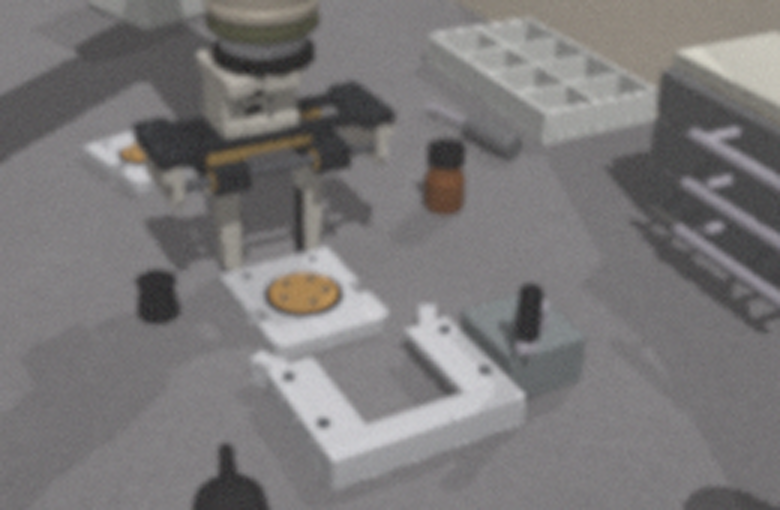

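The side crop shows the plate squarely in front of the mouth: nose edge (285–385, 345–310), guides at (262,362) and (428,318). A small steer to +x, then straight in.

Run:
```python
from path import *
p=[(.4815,-.062,-88.5)]
c=np.array([.4815,-.062]); q=[]
for i in range(10):
    th=-86 if 0<i<5 else (-87 if i in(0,5) else -88.9)
    c=c+.009*np.array([np.cos(np.radians(th)),np.sin(np.radians(th))]); q.append((*c,np.radians(th)))
print(c); rows(tool(q,.066,.006),-.1)
```

```text
[ 0.48564439 -0.151881  ]
pose [0.4837 0.0071 0.0045] heading 91.14
[-0.012,-0.005,-0.001,-0.0,0.0,-0.033,-0.1,-0.021,-0.006,-0.001,-0.0,0.0,-0.05,-0.1,-0.03,-0.006,-0.001,-0.0,0.0,-0.05,-0.1,-0.039,-0.005,-0.001,-0.0,0.0,-0.05,-0.1,-0.048,-0.005,-0.001,-0.0,0.0,-0.05,-0.1,-0.057,-0.003,-0.001,-0.0,0.0,-0.033,-0.1,-0.066,-0.001,-0.001,-0.0,0.0,0.001,-0.1,-0.075,-0.001,-0.001,-0.0,0.0,0.001,-0.1,-0.084,-0.001,-0.001,-0.0,0.0,0.001,-0.1,-0.093,-0.001,-0.001,-0.0,0.0,0.001,-0.1]
```

{"name": "apply_moves", "arguments": {"moves": [-0.012,-0.005,0,0,0,-0.033,-0.1,-0.021,-0.006,0,0,0,-0.05,-0.1,-0.03,-0.006,0,0,0,-0.05,-0.1,-0.039,-0.005,0,0,0,-0.05,-0.1,-0.048,-0.005,0,0,0,-0.05,-0.1,-0.057,-0.003,0,0,0,-0.033,-0.1,-0.066,-0.001,0,0,0,0,-0.1,-0.075,-0.001,0,0,0,0,-0.1,-0.084,-0.001,0,0,0,0,-0.1,-0.093,-0.001,0,0,0,0,-0.1,-0.093,-0.001,0,0,0,0,-0.1]}}

```text
t: 8.07
tcp_pos: [0.4846, -0.0871, 0.0047]
tcp_rot: [[-0.019, 1.0, -0.0], [1.0, 0.019, -0.001], [-0.001, -0.0, -1.0]]
contact_force: [-0.6, 0.3, -0.1]
gripper_width: 0.551
grasp_force: 0.0
```

Run:
```python
from meas import *
st=readout.state(); R=st["tcp_rot"]; print(st["tcp_pos"],np.degrees(np.arctan2(R[1,0],R[0,0])),st["contact_force"])
plate(.486,-.15,f="p3")
```

```text
[ 0.48464571 -0.08705476  0.00466766] 91.11404928587338 [-0.59727305  0.32658995 -0.13832241]
scene [array([ 497.6, -143. ]), array([131. , 128.6]), np.float64(16.1)] disc 150 [ 0.4846 -0.1522  0.0143]
side [array([ 477.1, -144.2]), array([128.4, 129.3]), np.float64(3.7)] disc 140 [ 0.4823 -0.1553  0.0157]
```

{"name": "apply_moves", "arguments": {"moves": [-0.005,0,0,0,0,0,-0.1,-0.009,0,0,0,0,0,-0.1,-0.012,0,0,0,0,0,-0.1,-0.015,0,0,0,0,0,-0.1,-0.017,0,0,0,0,0,-0.1,-0.018,0,0,0,0,0,-0.1,-0.019,0,0,0,0,0,-0.1]}}

```text
t: 9.05
tcp_pos: [0.4852, -0.1049, 0.0046]
tcp_rot: [[-0.021, 1.0, -0.0], [1.0, 0.021, 0.0], [0.0, -0.0, -1.0]]
contact_force: [-0.5, 1.0, -1.3]
gripper_width: 0.552
grasp_force: 0.9
```

{"name": "apply_moves", "arguments": {"moves": [-0.001,0,0,0,0,0,-0.1,-0.002,0,0,0,0,0,-0.1,-0.003,0,0,0,0,0,-0.1]}}

```text
t: 9.43
tcp_pos: [0.4853, -0.108, 0.0046]
tcp_rot: [[-0.021, 1.0, 0.0], [1.0, 0.021, -0.0], [-0.0, 0.0, -1.0]]
contact_force: [-0.6, 0.8, -1.7]
gripper_width: 0.55
grasp_force: 0.7
```

Only friction so far (about 1 N); continue in small steps until the stop is felt.

{"name": "apply_moves", "arguments": {"moves": [-0.001,0,0,0,0,0,-0.1,-0.002,0,0,0,0,0,-0.1,-0.003,0,0,0,0,0,-0.1]}}

```text
t: 9.8
tcp_pos: [0.4853, -0.1089, 0.0047]
tcp_rot: [[-0.023, 1.0, -0.0], [1.0, 0.023, 0.002], [0.002, -0.0, -1.0]]
contact_force: [0.6, 12.0, 0.1]
gripper_width: 0.549
grasp_force: 6.1
```

Run:
```python
from meas import *
st=readout.state(); print(st["tcp_pos"],st["contact_force"]); plate(.486,-.17,f="p4")
```

```text
[ 0.48532301 -0.10886098  0.00466578] [ 0.56154397 11.96519829  0.12017872]
scene [array([ 500.7, -173.5]), array([126.9, 141.6]), np.float64(14.0)] disc 155 [ 0.4858 -0.1729  0.0145]
side [array([ 470.6, -170.7]), array([151.5, 122.7]), np.float64(78.4)] disc 156 [ 0.4826 -0.1764  0.0157]
```

12 N of resistance with the disc at y ≈ −0.175: the plate is home against the stop. Now back off, rise, and go above the crank handle.

Run:
```python
from path import *
rows([(.486,-.085,.005,91)]+interp((.486,-.085,.005,91),(.489,-.07,.18,80),4)+interp((.489,-.07,.18,80),(.5675,-.2305,.17,49),4),-1)
```

```text
pose [ 0.4853 -0.1088  0.0046] heading 91.31
[0.024,0.001,-0.0,-0.0,-0.002,0.005,-1,0.028,0.002,-0.044,-0.0,-0.002,0.053,-1,0.031,0.003,-0.088,-0.0,-0.002,0.101,-1,0.035,0.004,-0.132,-0.001,-0.002,0.149,-1,0.039,0.005,-0.175,-0.001,-0.002,0.197,-1,-0.001,0.023,-0.173,-0.001,-0.002,0.333,-1,-0.042,0.042,-0.17,-0.001,-0.002,0.468,-1,-0.083,0.061,-0.168,-0.001,-0.002,0.603,-1,-0.123,0.079,-0.166,-0.001,-0.002,0.739,-1]
```

{"name": "apply_moves", "arguments": {"moves": [0.01,0,0,0,0,0,-0.1,0.026,0.001,0,0,0,0,-0.1,0.028,0.002,-0.044,0,0,0.053,-0.1,0.031,0.003,-0.088,0,0,0.101,-1,0.035,0.004,-0.132,0,0,0.149,-1,0.039,0.005,-0.175,0,0,0.197,-1,-0.001,0.023,-0.173,0,0,0.333,-1,-0.042,0.042,-0.17,0,0,0.468,-1,-0.083,0.061,-0.168,0,0,0.603,-1,-0.123,0.079,-0.166,0,0,0.739,-1,-0.123,0.079,-0.166,0,0,0.739,-1,-0.123,0.079,-0.166,0,0,0.739,-1,-0.123,0.079,-0.166,0,0,0.739,-1]}}

```text
t: 11.52
tcp_pos: [0.5667, -0.2305, 0.1706]
tcp_rot: [[0.656, 0.755, -0.0], [0.755, -0.656, 0.001], [0.0, -0.001, -1.0]]
contact_force: [-0.7, 0.0, 0.1]
gripper_width: 0.996
grasp_force: 0.0
```

Run:
```python
from meas import *
st=readout.state(); print(st["tcp_pos"],st["q"].round(0),st["gripper_width"])
s=snap("wrist"); save(s,"w2.png"); C=cloud(s)[s["depth"]>0]; x,y,z=C.T
m=(z>.085)&(z<.098)&(np.hypot(x-.5675,y+.2305)<.04); print(m.sum(),C[m].mean(0) if m.any() else 0, cv2.minEnclosingCircle((C[m][:,:2]*1000).astype(np.float32)) if m.any() else 0)
plate(.486,-.17,f="p5")
rows([(.5675,-.2305,.060,49)],-1)
```

```text
[ 0.56665812 -0.23054298  0.17064625] [  4.  31.  20. 110. -15.  41.  -9.] 0.9956745614764947
440 [ 0.56949506 -0.22900316  0.092479  ] ((568.844482421875, -229.7222900390625), 8.132204055786133)
scene [array([ 491. , -171.3]), array([132.7, 107.7]), np.float64(1.1)] disc 137 [ 0.4859 -0.1728  0.0143]
side [array([ 476.4, -182. ]), array([135. , 124.7]), np.float64(89.0)] disc 149 [ 0.4833 -0.1758  0.0156]
pose [ 0.5668 -0.2312  0.1708] heading 48.95
[0.001,0.0,0.111,-0.0,-0.0,-0.001,-1]
```

View pics/w2.png

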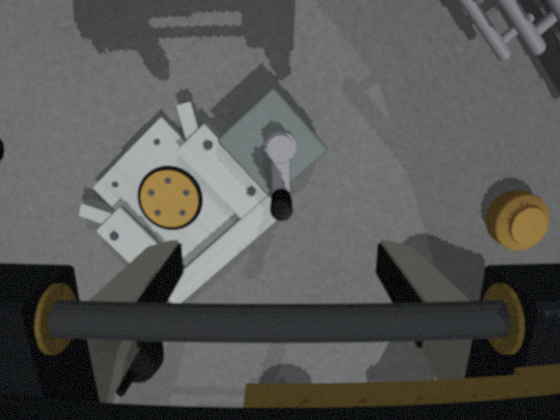

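The wrist view shows the plate seated in the dock (disc (170,197)), handle top at (282,205) and hub at (281,147). The handle sits midway between the open fingers; descend and grip.

Run:
```python
from h import *
s=snap("wrist")
for z in(.053,.06,.065): print(z,onplane(s,[(281,147)],z).round(4))
C=cloud(s); print(C[144:151,278:285].reshape(-1,3).mean(0).round(4))
```

```text
0.053 [[ 0.5945 -0.2014  0.053 ]]
0.06 [[ 0.5949 -0.2008  0.06  ]]
0.065 [[ 0.5953 -0.2004  0.065 ]]
[ 0.5951 -0.2006  0.0619]
```

{"name": "apply_moves", "arguments": {"moves": [0.002,0,0.05,0,0,0,-1,0.002,0,0.09,0,0,0,-1,0.002,0,0.111,0,0,0,-1,0.002,0,0.111,0,0,0,0.75,0.002,0,0.111,0,0,0,0.75,0.002,0,0.111,0,0,0,0.75,0.002,0,0.111,0,0,0,1,0.002,0,0.111,0,0,0,1,0.002,0,0.111,0,0,0,1,0.002,0,0.111,0,0,0,1], "force": 12}}

```text
t: 12.98
tcp_pos: [0.5682, -0.2307, 0.0597]
tcp_rot: [[0.658, 0.753, 0.0], [0.753, -0.658, -0.0], [0.0, 0.0, -1.0]]
contact_force: [-0.3, -0.1, -0.2]
gripper_width: 0.291
grasp_force: 0.0
```

{"name": "apply_moves", "arguments": {"moves": [0,0,0,0,0,0,1,0,0,0,0,0,0,1,0,0,0,0,0,0,1]}}

```text
t: 13.35
tcp_pos: [0.5682, -0.2307, 0.0596]
tcp_rot: [[0.658, 0.753, -0.0], [0.753, -0.658, 0.0], [-0.0, -0.0, -1.0]]
contact_force: [-0.4, 0.0, 0.2]
gripper_width: 0.167
grasp_force: 12.0
```

Run:
```python
from nav import *
st=readout.state(); print(st["gripper_width"],st["grasp_force"],st["contact_force"])
p=st["tcp_pos"][:2]; c=np.array([.5935,-.2008]); d=p-c; print(np.linalg.norm(d))
th0=np.arctan2(-d[0],-d[1])-.019; print("crank",th0)
def pos(th): a=th+.019; return c+.038*np.array([-np.sin(a),-np.cos(a)])
T=[(*pos(th0+i*.2),.060,48.85) for i in range(1,5)]
rows(T,1)
```

```text
0.16653740439633155 11.999993920326233 [-0.37101468  0.04280382  0.2120269 ]
0.039188373362351384
crank 0.6843839238920117
pose [ 0.5682 -0.2307  0.0596] heading 48.86
[0.002,-0.008,-0.0,-0.0,0.0,0.0,1,0.004,-0.015,-0.0,-0.0,0.0,0.0,1,0.008,-0.022,-0.0,-0.0,0.0,0.0,1,0.012,-0.027,-0.0,-0.0,0.0,0.0,1]
```

{"name": "apply_moves", "arguments": {"moves": [0.001,-0.008,0,0,0,0,1,0.003,-0.015,0,0,0,0,1,0.007,-0.022,0,0,0,0,1,0.012,-0.027,0,0,0,0,1]}}

```text
t: 13.85
tcp_pos: [0.5548, -0.2032, 0.0596]
tcp_rot: [[0.658, 0.753, -0.001], [0.753, -0.658, 0.0], [-0.001, -0.001, -1.0]]
contact_force: [-2.6, -1.5, 0.8]
gripper_width: 0.17
grasp_force: 12.0
```

```bash
cat > cr.py <<'E'
from nav import *
import sys
st=readout.state(); print(st["gripper_width"],st["grasp_force"],st["contact_force"].round(1))
p=st["tcp_pos"][:2]; c=np.array([.5935,-.2008]); d=p-c; print("r",np.linalg.norm(d))
th0=np.arctan2(-d[0],-d[1])-.019; print("crank mod 2pi",th0%(2*np.pi))
def pos(th): a=th+.019; return c+.038*np.array([-np.sin(a),-np.cos(a)])
rows([(*pos(th0+i*float(sys.argv[2])),.060,48.85) for i in range(1,1+int(sys.argv[1]))],1)
E
python3 cr.py 19 .3
```

```text
0.16957275113064665 12.000006884336472 [-2.6 -1.5  0.8]
r 0.03881880939544307
crank mod 2pi 1.4898470995884603
pose [ 0.5548 -0.2032  0.0596] heading 48.86
[0.01,-0.006,-0.0,-0.001,0.001,0.0,1,0.02,-0.01,-0.0,-0.001,0.001,0.0,1,0.032,-0.01,-0.0,-0.001,0.001,0.0,1,0.043,-0.007,-0.0,-0.001,0.001,0.0,1,0.052,-0.001,-0.0,-0.001,0.001,0.0,1,0.06,0.008,-0.0,-0.001,0.001,0.0,1,0.064,0.018,-0.0,-0.001,0.001,0.0,1,0.065,0.029,-0.0,-0.001,0.001,0.0,1,0.063,0.041,-0.0,-0.001,0.001,0.0,1,0.058,0.051,-0.0,-0.001,0.001,0.0,1,0.049,0.058,-0.001,-0.001,0.001,0.0,1,0.039,0.064,-0.001,-0.001,0.001,0.0,1,0.028,0.066,-0.001,-0.001,0.001,0.0,1,0.017,0.064,-0.0,-0.001,0.001,0.0,1,0.007,0.059,-0.0,-0.001,0.001,0.0,1,-0.002,0.052,-0.0,-0.001,0.001,0.0,1,-0.008,0.042,-0.0,-0.001,0.001,0.0,1,-0.011,0.031,-0.0,-0.001,0.001,0.0,1,-0.01,0.02,-0.0,-0.001,0.001,0.0,1]
```

{"name": "apply_moves", "arguments": {"moves": [0.01,-0.006,0,0,0,0,1,0.02,-0.01,0,0,0,0,1,0.032,-0.01,0,0,0,0,1,0.043,-0.007,0,0,0,0,1,0.052,-0.001,0,0,0,0,1,0.06,0.008,0,0,0,0,1,0.064,0.018,0,0,0,0,1,0.065,0.029,0,0,0,0,1,0.063,0.041,0,0,0,0,1,0.058,0.051,0,0,0,0,1,0.049,0.058,0,0,0,0,1,0.039,0.064,0,0,0,0,1,0.028,0.066,0,0,0,0,1,0.017,0.064,0,0,0,0,1,0.007,0.059,0,0,0,0,1,-0.002,0.052,0,0,0,0,1,-0.008,0.042,0,0,0,0,1,-0.011,0.031,0,0,0,0,1,-0.01,0.02,0,0,0,0,1]}}

```text
t: 16.23
tcp_pos: [0.563, -0.2252, 0.0597]
tcp_rot: [[0.659, 0.752, -0.0], [0.752, -0.659, -0.001], [-0.001, 0.001, -1.0]]
contact_force: [0.3, -1.7, -3.0]
gripper_width: 0.171
grasp_force: 12.0
```

```bash
python3 cr.py 17 .3; python3 -c "
from meas import *
plate(.486,-.17)"
```

```text
0.1710800055914545 11.999499052762985 [ 0.3 -1.7 -3. ]
r 0.03905552101852376
crank mod 2pi 0.8753835452748783
pose [ 0.563  -0.2252  0.0597] heading 48.8
[0.005,-0.011,-0.0,0.001,0.001,-0.001,1,0.011,-0.02,-0.0,0.001,0.001,-0.001,1,0.02,-0.027,-0.0,0.001,0.001,-0.001,1,0.031,-0.03,-0.0,0.001,0.001,-0.001,1,0.042,-0.031,-0.0,0.001,0.001,-0.001,1,0.053,-0.028,-0.0,0.001,0.001,-0.001,1,0.063,-0.022,-0.0,0.001,0.001,-0.001,1,0.071,-0.014,-0.0,0.001,0.001,-0.001,1,0.075,-0.003,-0.0,0.001,0.001,-0.001,1,0.076,0.008,-0.0,0.001,0.001,-0.001,1,0.074,0.019,-0.0,0.001,0.001,-0.001,1,0.069,0.029,-0.0,0.001,0.001,-0.001,1,0.061,0.037,-0.0,0.001,0.001,-0.001,1,0.051,0.043,-0.0,0.001,0.001,-0.001,1,0.04,0.045,-0.0,0.001,0.001,-0.001,1,0.029,0.044,-0.0,0.001,0.001,-0.001,1,0.018,0.039,-0.0,0.001,0.001,-0.001,1]
scene [array([ 505.5, -160.2]), array([116.1, 141.6]), np.float64(27.5)] disc 133 [ 0.4867 -0.1695  0.0143]
side [array([ 470.9, -181.7]), array([135.3, 113.2]), np.float64(89.1)] disc 157 [ 0.4839 -0.1772  0.0157]
```

{"name": "apply_moves", "arguments": {"moves": [0.005,-0.011,0,0,0,0,1,0.011,-0.02,0,0,0,0,1,0.02,-0.027,0,0,0,0,1,0.031,-0.03,0,0,0,0,1,0.042,-0.031,0,0,0,0,1,0.053,-0.028,0,0,0,0,1,0.063,-0.022,0,0,0,0,1,0.071,-0.014,0,0,0,0,1,0.075,-0.003,0,0,0,0,1,0.076,0.008,0,0,0,0,1,0.074,0.019,0,0,0,0,1,0.069,0.029,0,0,0,0,1,0.061,0.037,0,0,0,0,1,0.051,0.043,0,0,0,0,1,0.04,0.045,0,0,0,0,1,0.029,0.044,0,0,0,0,1,0.018,0.039,0,0,0,0,1,0.01,0.032,0,0,0,0,1,0.007,0.028,0,0,0,0,1,0.007,0.028,0,0,0,0,1]}}

```text
t: 18.82
tcp_pos: [0.589, -0.2391, 0.0598]
tcp_rot: [[0.659, 0.752, -0.0], [0.752, -0.659, -0.001], [-0.001, 0.001, -1.0]]
contact_force: [-1.6, -6.0, -1.3]
gripper_width: 0.172
grasp_force: 12.0
```

```bash
python3 cr.py 1 .1
```

```text
0.17229307047100034 11.999052911996841 [-1.6 -6.  -1.3]
r 0.03854307861912929
crank mod 2pi 0.09725834966526872
pose [ 0.589  -0.2391  0.0598] heading 48.79
[-0.002,-0.004,-0.0,0.001,0.001,-0.001,1]
```

The crank is at about 12.66 rad. Release and withdraw.

{"name": "apply_moves", "arguments": {"moves": [0,0,0,0,0,0,0.2,0,0,0,0,0,0,0.2,0,0,0,0,0,0,0.2,0,0,0,0,0,0,0.2,0,0,-0.03,0,0,0,0.2,0,0,-0.08,0,0,0,0.2,0,0,-0.13,0,0,0,0.2,0,0,-0.13,0,0,0,0.2,0,0,-0.13,0,0,0,0.2]}}

```text
t: 19.95
tcp_pos: [0.5897, -0.2373, 0.1894]
tcp_rot: [[0.658, 0.753, -0.0], [0.753, -0.658, 0.0], [0.0, -0.0, -1.0]]
contact_force: [-0.1, 0.6, 0.0]
gripper_width: 0.402
grasp_force: 0.0
```

Run:
```python
from meas import *
s=snap("wrist"); save(s,"w3.png"); C=cloud(s)[s["depth"]>0]; x,y,z=C.T
m=(z>.085)&(z<.098)&(np.hypot(x-.589,y+.239)<.04); c,r=cv2.minEnclosingCircle((C[m][:,:2]*1000).astype(np.float32)); print(c,r)
d=np.array(c)/1000-[.5935,-.2008]; print("crank",12.566+np.arctan2(-d[0],-d[1])-.019)
plate(.486,-.17)
```

```text
(589.751220703125, -238.4790802001953) 7.8932600021362305
crank 12.646165978854215
scene [array([ 498. , -179.2]), array([128.7, 134.9]), np.float64(10.3)] disc 139 [ 0.4858 -0.1732  0.0143]
side [array([ 477.6, -182.7]), array([125.2, 134.5]), np.float64(0.2)] disc 155 [ 0.4827 -0.1759  0.0157]
```

View pics/w3.png

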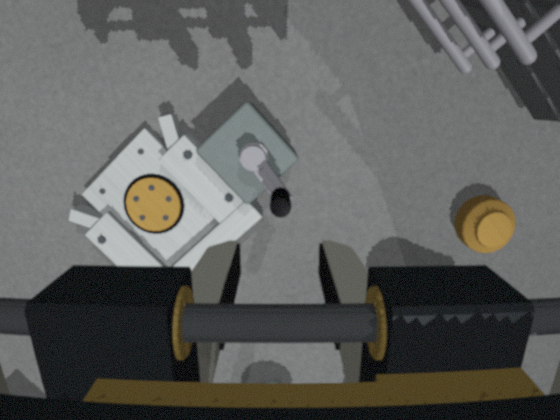

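The wrist view shows the plate still home (disc at (153,204)), the crank arm pointing along the slot with the handle at (280,203), about 12.65 rad, and the gripper clear of everything. Handing in.

```bash
python3 -c "
from cell import order
print(order.job_done())"
```

```text
the job is handed in; nothing more can be done
None
```

I pushed the wide carrier home against the end stop, turned the crank to about 12.65 rad (two full turns, bolt about 13.9 mm out by its gearing), backed the gripper clear and handed the job in at about 20 s; the hand-in returned no verdict.

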